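Fit the isolation feet to the amplifier platform

TASK

The black isolation platform for an amplifier has one silver foot with a purple band fitted already. Take the two matching loose feet, silver with a purple band, and drop them one by one into the two empty pockets, one in each (either way round), so that they stand upright on the pocket floor. Leave the brass foot and the black rubber foot where they stand.

Things in the scene. Friction and masses are not known exactly. Their poses are not given: they have to be found in the camera images.
- pocket0 (a point): centre of the mouth of an empty round pocket in the fixed square black platform (230 x 230 x 30 mm, any yaw), level with its top. Pocket: 54 mm diameter, 2 mm chamfer, 18 mm deep, flat pale floor 12 mm above the table; z up. Pocket1 is 130 mm away; a third pocket, 130 mm from both, already holds a silver foot, fixed, standing 32 mm above the platform's top
- pocket1 (a point): centre of the mouth of the second empty pocket of the same platform, 130 mm from pocket0, level with the platform's top (30 mm above the table): same 54 mm diameter, 18 mm depth and flat floor; z up
- foot_a: loose foot to fit: silver aluminium cylinder with a purple band round its middle and a small black pad on top, 38 mm in diameter, 50 mm tall, standing upright on the table; origin at the centre of its underside, z up along its axis. About 100 to 210 g. Once seated it stands 32 mm above the platform.
- foot_b: the second loose foot to fit, the same as foot_a: silver with a purple band and a black pad on top, 38 mm in diameter, 50 mm tall, standing upright on the table; origin at the centre of its underside, z up along its axis. About 100 to 210 g.
- brass_foot: bystander: brass-coloured foot with a black band, 38 mm in diameter, 50 mm tall, standing upright on the table; origin at the centre of its underside, z up along its axis. Leave it where it stands.
- rubber_foot: bystander: black rubber foot with a grey band, 38 mm in diameter, 30 mm tall, standing upright on the table; origin at the centre of its underside, z up along its axis. Leave it where it stands. The four loose feet stand at least 90 mm apart, centre to centre.

How it is judged (in metres and radians):
At the end, for the whole second after the job is handed in: One silver purple-banded foot stands in each of the two empty pockets, in either order: axis within 12 mm of the pocket's centre, underside 13 to 22 mm below the pocket's mouth (on its floor), upright within 0.2 rad (11 degrees), at rest (under 0.02 m/s) ((((horizontal distance between foot_a and pocket0 below 0.012 m and z of foot_a in the frame of pocket0 between -0.022 and -0.013 m and angle between foot_a's own z axis and vertical below 0.2 rad and linear speed of foot_a below 0.02 m/s) and (horizontal distance between foot_b and pocket1 below 0.012 m and z of foot_b in the frame of pocket1 between -0.022 and -0.013 m and angle between foot_b's own z axis and vertical below 0.2 rad and linear speed of foot_b below 0.02 m/s)) or ((horizontal distance between foot_a and pocket1 below 0.012 m and z of foot_a in the frame of pocket1 between -0.022 and -0.013 m and angle between foot_a's own z axis and vertical below 0.2 rad and linear speed of foot_a below 0.02 m/s) and (horizontal distance between foot_b and pocket0 below 0.012 m and z of foot_b in the frame of pocket0 between -0.022 and -0.013 m and angle between foot_b's own z axis and vertical below 0.2 rad and linear speed of foot_b below 0.02 m/s)))); the robot touches nothing.
It fails at once if the brass foot is moved by more than 20 mm or knocked over (distance of brass_foot from where it was at the start of the episode above 0.02 m).
It fails at once if the black rubber foot is moved by more than 20 mm or knocked over (distance of rubber_foot from where it was at the start of the episode above 0.02 m).
It also fails if it takes over 58 s, if anything falls off the work surface, if the arm or the gripper's body presses on something with over 40 N, if the wrist force passes 120 N, or if a joint passes its speed limit or range.

ROBOT

A 6-joint arm with a two-finger parallel gripper is mounted at the origin on the work surface. World frame = base frame: x ahead of the robot, y to its left, z up, the work surface at z = 0. Lengths are in mm, angles in rad, forces in N, time in s.
With the tool pointing down it reaches from about 350 to 875 mm from the base axis. Payload 4.2 kg.
Tool frame: the origin (TCP) lies midway between the tips of the shut fingers; the grasp point (between the pads) lies 19 mm behind it; z points along the fingers, y is the direction in which the jaws open and shut (so a half turn about z gives the same grasp; the last joint's range is limited). The gripper opens to 85 mm and grips with 20 to 120 N. Pads are 22 mm wide; open, the fingers measure 114 mm over their backs; the gripper's body (76 mm by 85 mm) begins 54 mm behind the grasp point. The pads swing forward as they close: fully open they stand 13 mm farther back than shut.
Start: joints at [0.259, 0.385, 0.008, 0, -1.194, -0.259], TCP at [624.979, 0.025, 231.312] pointing down, gripper open.
Joint ranges: [-3.14, 3.14], [-1.21, 2.06], [-1.07, 1.41], [-3.16, 2.05], [-2.99, -0.16], [-3.1, 3.1]. Speed limits (rad/s): [2.79, 2.79, 3.14, 3.14, 3.14, 3.14].

INTERFACE

Orientations are given as a unit quaternion [x, y, z, w].
In Python, from bench import arm gives the robot as it stands.
- The arm moves only by the tool servo_tool, never from a script. Its argument "rows" is a list of rows, each an object of numbers: "fingers": the finger opening in cm, from 0 to 8.54; "x", "y", "z": the shift along the tool's x, y, z in cm; "turn": the turn about the tool's z in degrees. A call has 1 to 10 rows; each row shifts and turns the commanded pose from where the row before left it, along the tool's axes as they then stand; what a row does not reach is not made up. A row lasts 1/12 s, in which the tool goes at most 41.7 mm and 7.16 degrees, less where a joint would pass 70% of its speed; a pose out of reach is approached as far as the arm can. A call is refused whole if a number of a shift passes 4.17 or a number of a turn 7.16, either way. A call with a gripper value outside its range is refused whole. The fingers move at their own pace and stop on an object; the grip force is fixed at half the most. Time passes only in rows, so rows that do not move let the fingers close. It gives the time, the measured TCP pose, the force and the opening at its end, in the units of the state.
- arm.read_state(): the state, without advancing time (a new reading comes with each control period).
- arm.get_image(name): name is "scene" or "side" or "wrist"; returns (picture, depth): 384x512x3 uint8, red, green, blue; 384x512 float32, mm along the optical axis (not along the pixel's ray), 0 where there is no reading.
- arm.camera_model(name): a dict with "fx", "fy", "cx", "cy" (pixels), "k1" (the pictures are not rectified: a ray, as slopes to the right and down, at radius r is drawn at 1 + k1 r^2 times it, then the intrinsics apply), "pose" (4x4, takes a point from camera to world coordinates). Camera axes: x right, y down, z forward; pixel columns grow to the right and rows downward; lengths in mm; the calibration is good to about 2 mm. A picture is of the moment at which its call begins: read the wrist's pose just before it. camera_model takes no time and is no camera call; for the wrist camera it gives the pose at the moment of the call.
- arm.job_done(): hands the job in, once; it reports no verdict.
The state is a dict: "clock": time; "joints": joint angles; "joint_vel": joint speeds; "joint_efforts": joint torques, N m; "position": TCP position; "ee_rot": TCP orientation; "contact_force": force on the tool from outside, world axes, zero at the start; "wrist_torque": the same for the moment, N m; "gripper_width": finger opening in mm.
Only numpy, scipy, OpenCV 4.12 (cv2) and the standard library are available. Lean on these libraries where they do the work, as an engineer would, in place of code of your own. Each camera call takes 0.05 s, during which the arm holds its last target.

## Working session

There is one attempt and no reset: what is moved stays moved. The work goes in short steps, Python scripts to look and compute and a tool call to move; the robot and the scene stay as the last step left them, time stands still between calls to the robot, and variables do not carry over. Pictures are saved under pics/ and viewed, and the job is handed in when it is done.

Besides the shell and the picture viewer there is one more tool, called after ">>>" in YAML: its name, and indented under it one key for each argument. servo_tool: Moves the arm, as the interface text tells. Its arguments: {"type":"object","properties":{"rows":{"type":"array","items":{"type":"object","properties":{"fingers":{"type":"number"},"x":{"type":"number"},"y":{"type":"number"},"z":{"type":"number"},"turn":{"type":"number"}}}}},"required":["rows"]}

```bash
mkdir -p pics; ls; python3 - <<'E'
from bench import arm
import cv2,numpy as np
s=arm.read_state();print(s)
for n in("scene","side","wrist"):
    m=arm.camera_model(n);p,d=arm.get_image(n)
    cv2.imwrite(f"pics/{n}0.png",p[:,:,::-1]);np.savez(f"{n}0.npz",p=p,d=d,pose=m["pose"],K=[m[k] for k in("fx","fy","cx","cy","k1")])
    print(n,{k:m[k] for k in("fx","cx","cy","k1")},np.round(m["pose"],3).tolist())
E
```

```text
pics
{'clock': 0.0, 'joints': array([ 2.58593521e-01,  3.85574380e-01,  6.59873431e-03, -5.46949661e-04,
       -1.19404866e+00, -2.58597742e-01]), 'joint_vel': array([ 0.00115476, -0.00138759, -0.00167291, -0.00092876,  0.00018484,
       -0.00139759]), 'joint_efforts': array([-9.55001960e-04, -3.92286408e+01,  1.88399577e+01,  4.18616563e+00,
       -4.72148502e-03,  8.27910434e-07]), 'position': array([6.24384446e+02, 2.03803562e-02, 2.30193147e+02]), 'ee_rot': array([-0.70703348,  0.70717915,  0.0007798 , -0.00083516]), 'contact_force': array([ 0.77783982, -0.93682488, -0.10919647]), 'wrist_torque': array([-0.0066406 ,  0.00352682, -0.01760344]), 'gripper_width': 85.44121444949758}
scene {'fx': 357.2170412559213, 'cx': 260.76244701462406, 'cy': 185.17460957484158, 'k1': 0.013771340293912165} [[0.266, 0.743, -0.614, 1039.576], [0.964, -0.194, 0.183, -91.379], [0.016, -0.64, -0.768, 670.679], [0.0, 0.0, 0.0, 1.0]]
side {'fx': 407.1762428019214, 'cx': 253.62367221884168, 'cy': 190.97647035096043, 'k1': 0.009951455799223614} [[0.994, -0.075, 0.082, 456.098], [-0.111, -0.64, 0.76, -619.176], [-0.005, -0.765, -0.644, 591.32], [0.0, 0.0, 0.0, 1.0]]
wrist {'fx': 332.0361769013852, 'cx': 256.4490968614129, 'cy': 187.91561955087508, 'k1': -0.06936631778465345} [[-1.0, 0.0, -0.001, 623.961], [-0.0, 0.954, 0.299, -76.597], [0.001, 0.299, -0.954, 372.062], [0.0, 0.0, 0.0, 1.0]]
```

View pics/scene0.png

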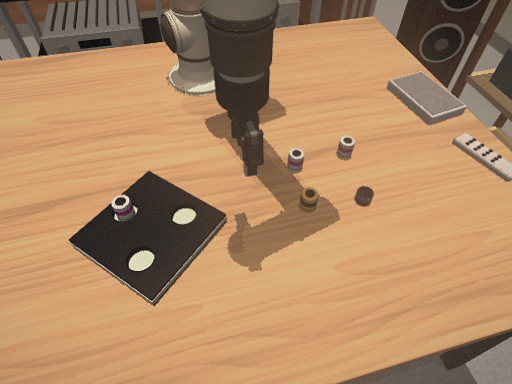

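View pics/side0.png

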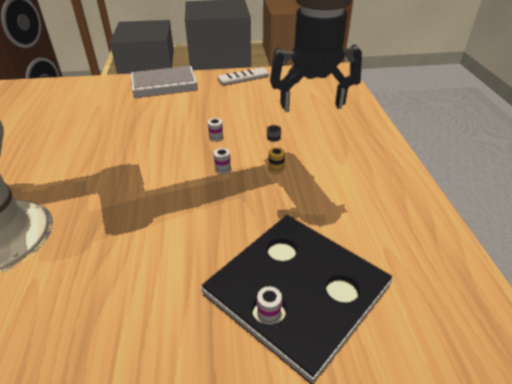

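View pics/wrist0.png

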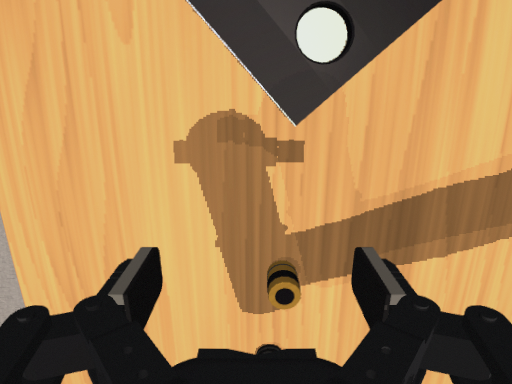

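Scene view: loose silver/purple feet at about (296,160) and (346,148); brass at (310,199); rubber at (364,196); fitted foot at (122,208); empty pockets at (184,216) and (141,260). The side view shows the same layout. Next I measure them.

```bash
cat > h.py <<'E'
import numpy as np,cv2
def rays(px,K):
    fx,fy,cx,cy,k1=K; px=np.asarray(px,float).reshape(-1,1,2)
    A=np.array([[fx,0,cx],[0,fy,cy],[0,0,1]])
    u=cv2.undistortPoints(px,A,np.array([k1,0,0,0.])).reshape(-1,2)
    return np.c_[u,np.ones(len(u))]
def plane(px,K,pose,z):
    r=rays(px,K)@pose[:3,:3].T; o=pose[:3,3]
    return o+r*((z-o[2])/r[:,2])[:,None]
def cloud(d,K,pose):
    v,u=np.nonzero(d>0); r=rays(np.c_[u,v],K)*d[v,u][:,None]
    P=np.full(d.shape+(3,),np.nan);P[v,u]=r@pose[:3,:3].T+pose[:3,3]
    return P
def circ(xy):
    A=np.c_[2*xy,np.ones(len(xy))];s=np.linalg.lstsq(A,(xy**2).sum(1),rcond=None)[0]
    return s[:2],np.sqrt(s[2]+s[:2]@s[:2])
def pockets(p,K,pose,box):
    """pale floor blobs: centre from far edge on z=12 & near edge on z=30 along view direction, sides mean"""
    hsv=cv2.cvtColor(p,cv2.COLOR_RGB2HSV)
    m=((hsv[...,2]>170)&(hsv[...,1]<70)).astype(np.uint8)
    n,lab,st,c=cv2.connectedComponentsWithStats(m)
    out=[]
    for i in range(1,n):
        if st[i,4]<60: continue
        q=plane([c[i]],K,pose,12)[0]
        if not(box[0]<q[0]<box[1] and box[2]<q[1]<box[3]):continue
        ct=max(cv2.findContours((lab==i).astype(np.uint8),0,cv2.CHAIN_APPROX_NONE)[0],key=len).reshape(-1,2)
        lo=plane(ct,K,pose,12)[:,:2];hi=plane(ct,K,pose,30)[:,:2]
        v=q[:2]-pose[:2,3];v/=np.linalg.norm(v);s=np.array([-v[1],v[0]])
        far=(lo@v).max();near=(hi@v).min()
        side=((lo@s).max()+(lo@s).min())/2
        out.append(dict(px=c[i].round(),far=(far-27)*v+side*s,near=(near+27)*v+side*s,gap=far-near,w=np.ptp(lo@s),area=st[i,4]))
    return out
E
python3 - <<'E'
from h import *
np.set_printoptions(precision=1,suppress=True)
for n in("scene","side"):
    f=np.load(n+"0.npz");P=cloud(f["d"],f["K"],f["pose"])
    ok=(P[...,0]>300)&(P[...,0]<900)&(abs(P[...,1])<500)
    print(n,"table z",np.nanmedian(P[...,2][ok]))
    m=(ok&(P[...,2]>18)&(P[...,2]<120)).astype(np.uint8)
    k,lab,st,c=cv2.connectedComponentsWithStats(m)
    for i in range(1,k):
        if st[i,4]<40: continue
        Q=P[lab==i];zt=np.percentile(Q[:,2],97);T=Q[Q[:,2]>zt-5];
        print(c[i],st[i,4],"ztop",zt,"mean",T.mean(0),"ext",np.ptp(T,0), "circ",(T.max(0)+T.min(0))[:2]/2)
    for q in pockets(f["p"],f["K"],f["pose"],(300,900,-500,300)):print(q)
E
```

```text
scene table z -0.448282189119368
[345.8 144.9] 245 ztop 50.9842272801508 mean [457.3 306.6  49. ] ext [39.1 37.2  5.9] circ [456.1 307.2]
[295.4 157.7] 258 ztop 50.93789413474573 mean [468.  166.2  48.9] ext [37.1 36.9  5.5] circ [466.5 166.5]
[147.4 233.1] 9756 ztop 44.58237743631173 mean [ 525.3 -245.8   56.5] ext [38.4 38.3 23.7] circ [ 520.6 -247. ]
[364.1 193.8] 218 ztop 31.44340499678307 mean [608.9 287.3  29.5] ext [37.1 36.2  7.6] circ [608.3 287.9]
[308.6 198. ] 311 ztop 51.213186917132326 mean [594.9 154.1  49.3] ext [35.8 37.7  5.8] circ [594.  154.8]
{'px': array([297., 154.]), 'far': array([439.5, 179.2]), 'near': array([439.8, 179.1]), 'gap': np.float64(54.27573036860707), 'w': np.float64(36.944696949494755), 'area': np.int32(69)}
{'px': array([120., 202.]), 'far': array([ 485.2, -257.8]), 'near': array([ 485.5, -257.7]), 'gap': np.float64(54.35045685870881), 'w': np.float64(38.156804360159185), 'area': np.int32(106)}
{'px': array([184., 216.]), 'far': array([ 562.3, -123.8]), 'near': array([ 560.6, -123.9]), 'gap': np.float64(52.316909304657315), 'w': np.float64(49.958
[... 666 characters left out ...]
 [593.2 154.4]
[297.  292.6] 15406 ztop 53.387110041725464 mean [ 518.2 -253.2   60.6] ext [37.5 39.1 16.9] circ [ 518.6 -249.3]
{'px': array([281., 252.]), 'far': array([ 560.3, -124.3]), 'near': array([ 560.4, -123.9]), 'gap': np.float64(53.52148887413969), 'w': np.float64(47.217652734150306), 'area': np.int32(327)}
{'px': array([342., 291.]), 'far': array([ 646.4, -221.8]), 'near': array([ 646.3, -222.1]), 'gap': np.float64(54.29470297402588), 'w': np.float64(49.79784706364546), 'area': np.int32(460)}
{'px': array([269., 297.]), 'far': array([ 523.4, -220.4]), 'near': array([ 524. , -217.2]), 'gap': np.float64(50.77426069502833), 'w': np.float64(37.451975153441936), 'area': np.int32(228)}
```

Two cameras agree within about 2 mm: feet at (466.3,166.3) and (455.7,307.5), pockets at (560.8,-124) and (647,-221.5), 130.1 mm apart as they should be. Tool x is world -y, tool y is world -x, and tool z points down. I'll move above foot A.

>>> servo_tool:
  rows:
    - {"x":-2.08,"y":1.98,"z":1.5}
    - {"x":-2.08,"y":1.98,"z":1.5}
    - {"x":-2.08,"y":1.98,"z":1.5}
    - {"x":-2.08,"y":1.98,"z":1.5}
    - {"x":-2.08,"y":1.98,"z":1.5}
    - {"x":-2.08,"y":1.98,"z":1.5}
    - {"x":-2.08,"y":1.98,"z":1.5}
    - {"x":-2.08,"y":1.98,"z":1.5}
    - {}
    - {}

```text
invalid input at $.rows[0]: expected keys fingers, x, y, z, turn
```

>>> servo_tool:
  rows:
    - {"fingers":8.54,"turn":0,"x":-2.08,"y":1.98,"z":1.5}
    - {"fingers":8.54,"turn":0,"x":-2.08,"y":1.98,"z":1.5}
    - {"fingers":8.54,"turn":0,"x":-2.08,"y":1.98,"z":1.5}
    - {"fingers":8.54,"turn":0,"x":-2.08,"y":1.98,"z":1.5}
    - {"fingers":8.54,"turn":0,"x":-2.08,"y":1.98,"z":1.5}
    - {"fingers":8.54,"turn":0,"x":-2.08,"y":1.98,"z":1.5}
    - {"fingers":8.54,"turn":0,"x":-2.08,"y":1.98,"z":1.5}
    - {"fingers":8.54,"turn":0,"x":-2.08,"y":1.98,"z":1.5}
    - {"fingers":8.54,"turn":0,"x":0,"y":0,"z":0}
    - {"fingers":8.54,"turn":0,"x":0,"y":0,"z":0}

```text
clock: 0.98
position: [465.4, 167.0, 110.6]
ee_rot: [0.708, -0.706, -0.0, 0.001]
contact_force: [0.3, -0.4, 0.8]
gripper_width: 85.4
```

```bash
cat > look.py <<'E'
import sys
from bench import arm
from h import *
np.set_printoptions(precision=1,suppress=True)
t=sys.argv[1]
for n in sys.argv[2:]:
    s=arm.read_state();m=arm.camera_model(n);p,d=arm.get_image(n)
    cv2.imwrite(f"pics/{n}{t}.png",p[:,:,::-1]);np.savez(f"{n}{t}.npz",p=p,d=d,pose=m["pose"],K=[m[k] for k in("fx","fy","cx","cy","k1")])
    P=cloud(d,[m[k] for k in("fx","fy","cx","cy","k1")],m["pose"])
print(s["clock"],s["position"],s["ee_rot"],s["contact_force"],s["gripper_width"])
E
python3 look.py 1 wrist side
```

```text
1.0333 [466.6 166.9 111.3] [ 0.7 -0.7  0.   0. ] [ 0.1 -0.6  0.6] 85.45387998831082
```

View pics/wrist1.png

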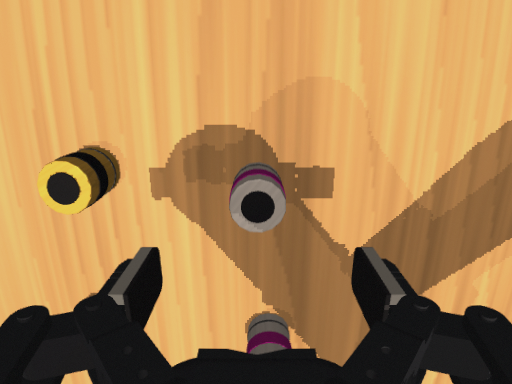

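View pics/side1.png

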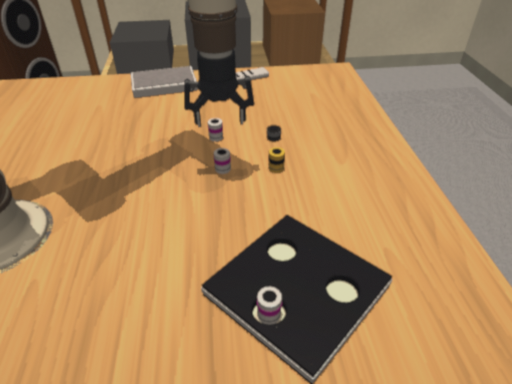

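Wrist: the foot's black pad is at (258,207), centred between the fingers. I'll cast it onto z=50 as a check.

```bash
python3 - <<'E'
from h import *
f=np.load("wrist1.npz");print(plane([[258,207]],f["K"],f["pose"],50))
P=cloud(f["d"],f["K"],f["pose"]);Q=P[160:240,200:310].reshape(-1,3);T=Q[(Q[:,2]>44)&(Q[:,2]<58)];print((T.max(0)+T.min(0))/2,T.mean(0),np.ptp(T,0))
E
```

```text
[[463.64592623 166.6695147   50.        ]]
[464.29667898 166.12582204  47.92948399] [464.10519678 165.01673439  49.1973959 ] [36.94551726 37.58668886  7.76515401]
```

>>> servo_tool:
  rows:
    - {"fingers":8.54,"turn":0,"x":0,"y":0.1,"z":1.5}
    - {"fingers":8.54,"turn":0,"x":0,"y":0,"z":1.5}
    - {"fingers":8.54,"turn":0,"x":0,"y":0,"z":1.5}
    - {"fingers":8.54,"turn":0,"x":0,"y":0,"z":1.5}
    - {"fingers":8.54,"turn":0,"x":0,"y":0,"z":1.5}
    - {"fingers":8.54,"turn":0,"x":0,"y":0,"z":0.6}
    - {"fingers":8.54,"turn":0,"x":0,"y":0,"z":0.6}
    - {"fingers":8.54,"turn":0,"x":0,"y":0,"z":0.6}
    - {"fingers":8.54,"turn":0,"x":0,"y":0,"z":0}
    - {"fingers":8.54,"turn":0,"x":0,"y":0,"z":0}

```text
clock: 1.92
position: [466.0, 166.5, 18.6]
ee_rot: [-0.707, 0.707, -0.0, 0.0]
contact_force: [0.6, 1.6, 0.8]
gripper_width: 85.2
```

>>> servo_tool:
  rows:
    - {"fingers":3.0,"turn":0,"x":0,"y":0,"z":0}
    - {"fingers":3.0,"turn":0,"x":0,"y":0,"z":0}
    - {"fingers":3.0,"turn":0,"x":0,"y":0,"z":0}
    - {"fingers":3.0,"turn":0,"x":0,"y":0,"z":0}
    - {"fingers":3.0,"turn":0,"x":0,"y":0,"z":0}
    - {"fingers":3.0,"turn":0,"x":0,"y":0,"z":0}
    - {"fingers":3.0,"turn":0,"x":0,"y":0,"z":0}
    - {"fingers":3.0,"turn":0,"x":0,"y":0,"z":0}

```text
clock: 2.58
position: [466.0, 166.7, 18.9]
ee_rot: [0.707, -0.707, 0.0, -0.001]
contact_force: [-0.8, 0.4, 5.8]
gripper_width: 36.3
```

>>> servo_tool:
  rows:
    - {"fingers":3.0,"turn":0,"x":0,"y":0,"z":-0.5}
    - {"fingers":3.0,"turn":0,"x":0,"y":0,"z":-1.5}
    - {"fingers":3.0,"turn":0,"x":0,"y":0,"z":-2}
    - {"fingers":3.0,"turn":0,"x":0,"y":0,"z":-2}
    - {"fingers":3.0,"turn":0,"x":0,"y":0,"z":-2}
    - {"fingers":3.0,"turn":0,"x":0,"y":0,"z":-2}
    - {"fingers":3.0,"turn":0,"x":0,"y":0,"z":-2}
    - {"fingers":3.0,"turn":0,"x":0,"y":0,"z":0}
    - {"fingers":3.0,"turn":0,"x":0,"y":0,"z":0}

```text
clock: 3.33
position: [465.6, 166.6, 139.0]
ee_rot: [-0.707, 0.707, 0.0, 0.001]
contact_force: [-1.0, 0.3, -1.3]
gripper_width: 36.5
```

```bash
python3 look.py 2 wrist side
```

```text
3.3833 [464.9 166.1 137.8] [-0.7  0.7  0.  -0. ] [-0.3  0.4 -1.3] 36.48324366278648
```

View pics/wrist2.png

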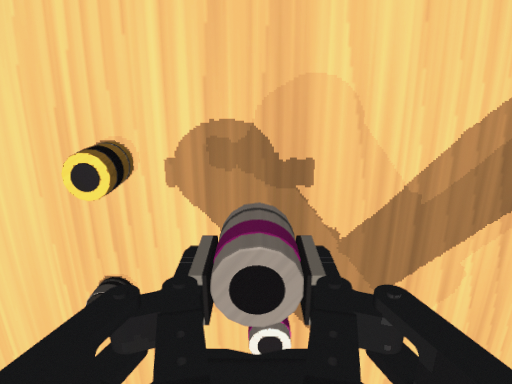

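View pics/side2.png

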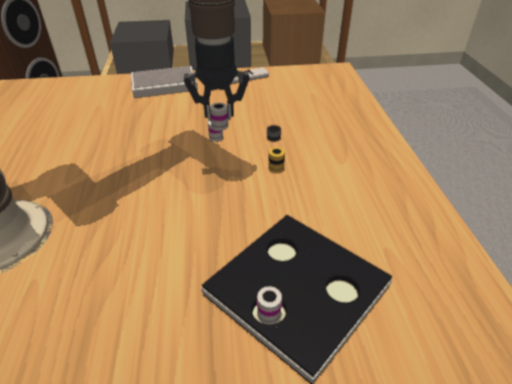

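Lifted: the foot is upright between the pads in both views. Now moving over pocket0.

>>> servo_tool:
  rows:
    - {"fingers":3.0,"turn":0,"x":1.4,"y":-0.46,"z":0}
    - {"fingers":3.0,"turn":0,"x":3.2,"y":-1.05,"z":0}
    - {"fingers":3.0,"turn":0,"x":3.2,"y":-1.05,"z":0}
    - {"fingers":3.0,"turn":0,"x":3.2,"y":-1.05,"z":0}
    - {"fingers":3.0,"turn":0,"x":3.2,"y":-1.05,"z":0}
    - {"fingers":3.0,"turn":0,"x":3.2,"y":-1.05,"z":0}
    - {"fingers":3.0,"turn":0,"x":3.2,"y":-1.05,"z":0}
    - {"fingers":3.0,"turn":0,"x":3.2,"y":-1.05,"z":0}
    - {"fingers":3.0,"turn":0,"x":3.2,"y":-1.05,"z":0}
    - {"fingers":3.0,"turn":0,"x":2.0,"y":-0.69,"z":0}

```text
clock: 4.27
position: [560.6, -126.3, 136.2]
ee_rot: [-0.706, 0.708, 0.001, -0.001]
contact_force: [-0.0, 1.4, -0.4]
gripper_width: 36.3
```

>>> servo_tool:
  rows:
    - {"fingers":3.0,"turn":0,"x":0,"y":0,"z":1}
    - {"fingers":3.0,"turn":0,"x":0,"y":0,"z":1.5}
    - {"fingers":3.0,"turn":0,"x":0,"y":0,"z":1.5}
    - {"fingers":3.0,"turn":0,"x":0,"y":0,"z":1.5}
    - {"fingers":3.0,"turn":0,"x":0,"y":0,"z":1}
    - {"fingers":3.0,"turn":0,"x":0,"y":0,"z":0}
    - {"fingers":3.0,"turn":0,"x":0,"y":0,"z":0}

```text
clock: 4.85
position: [560.4, -123.3, 72.2]
ee_rot: [0.707, -0.707, -0.001, 0.001]
contact_force: [-0.4, 0.3, -0.6]
gripper_width: 36.8
```

```bash
python3 look.py 3 wrist side scene
python3 - <<'E'
from h import *
f=np.load("wrist3.npz");P=cloud(f["d"],f["K"],f["pose"]);Q=P[220:340,190:330].reshape(-1,3);T=Q[(Q[:,2]>102)&(Q[:,2]<112)];print((T.max(0)+T.min(0))/2,np.ptp(T,0))
for n in("side","scene"):
    f=np.load(n+"3.npz");P=cloud(f["d"],f["K"],f["pose"])
    print(n,[ (q["px"],q["far"],q["near"],q["gap"],q["w"]) for q in pockets(f["p"],f["K"],f["pose"],(500,700,-300,-60))])
E
```

```text
4.95 [ 561.6 -123.3   73.8] [ 0.7 -0.7  0.  -0. ] [ 0.1 -0.3 -0.9] 36.65080395698724
[ 558.20158158 -123.93967981  106.99694313] [52.81134431 37.14594632  9.99324582]
side [(array([342., 291.]), array([ 646.63122686, -221.40189141]), array([ 646.22204654, -222.25531739]), np.float64(54.94644833154886), np.float64(49.797314975330664)), (array([269., 297.]), array([ 523.43900155, -220.28134524]), array([ 523.94790764, -217.27557109]), np.float64(50.95144893138867), np.float64(37.45169701614361))]
scene [(array([141., 261.]), array([ 648.93927934, -220.62464756]), array([ 646.85400069, -221.31560875]), np.float64(51.80322636199048), np.float64(50.32794294961229))]
```

View pics/wrist3.png

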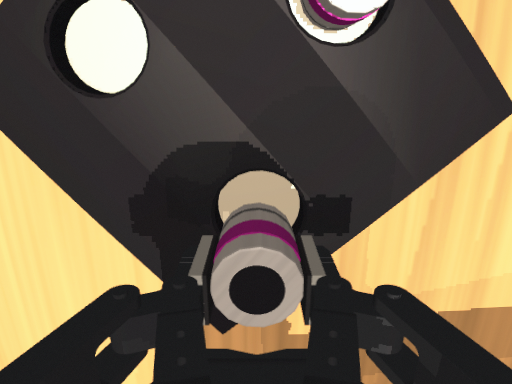

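View pics/side3.png

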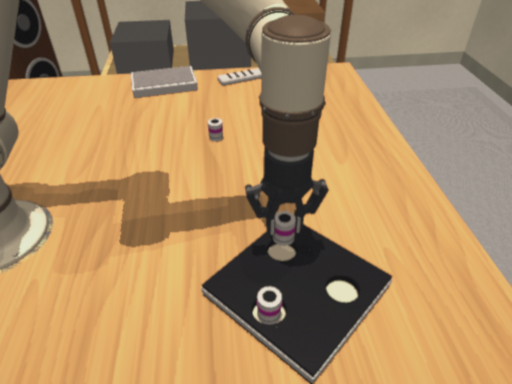

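View pics/scene3.png

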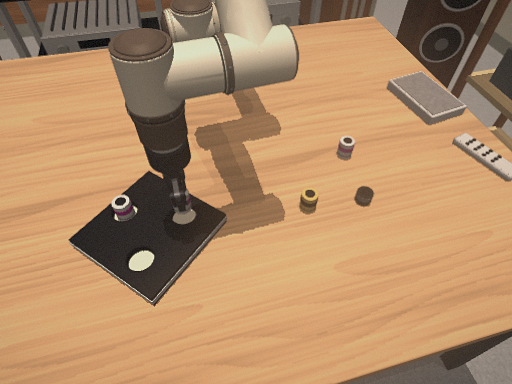

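Wrist: pocket floor centred at column ~259, held foot at 258, and y agrees too. Lowering to about 2 mm above the floor.

>>> servo_tool:
  rows:
    - {"fingers":3.0,"turn":0,"x":0,"y":0,"z":0.8}
    - {"fingers":3.0,"turn":0,"x":0,"y":0,"z":0.8}
    - {"fingers":3.0,"turn":0,"x":0,"y":0,"z":0.7}
    - {"fingers":3.0,"turn":0,"x":0,"y":0,"z":0.6}
    - {"fingers":3.0,"turn":0,"x":0,"y":0,"z":0.5}
    - {"fingers":3.0,"turn":0,"x":0,"y":0,"z":0.4}
    - {"fingers":3.0,"turn":0,"x":0,"y":0,"z":0.3}
    - {"fingers":3.0,"turn":0,"x":0,"y":0,"z":0}
    - {"fingers":3.0,"turn":0,"x":0,"y":0,"z":0}

```text
clock: 5.75
position: [561.1, -123.6, 32.2]
ee_rot: [0.707, -0.707, -0.0, 0.0]
contact_force: [-0.1, 1.1, -1.0]
gripper_width: 36.3
```

>>> servo_tool:
  rows:
    - {"fingers":4.5,"turn":0,"x":0,"y":0,"z":0}
    - {"fingers":4.5,"turn":0,"x":0,"y":0,"z":0}
    - {"fingers":6.5,"turn":0,"x":0,"y":0,"z":0}
    - {"fingers":8.5,"turn":0,"x":0,"y":0,"z":0}
    - {"fingers":8.5,"turn":0,"x":0,"y":0,"z":0}
    - {"fingers":8.5,"turn":0,"x":0,"y":0,"z":0}
    - {"fingers":8.5,"turn":0,"x":0,"y":0,"z":0}
    - {"fingers":8.5,"turn":0,"x":0,"y":0,"z":0}

```text
clock: 6.42
position: [561.1, -123.6, 32.3]
ee_rot: [-0.707, 0.707, -0.0, 0.0]
contact_force: [1.0, 0.3, 0.4]
gripper_width: 85.0
```

>>> servo_tool:
  rows:
    - {"fingers":8.5,"turn":0,"x":0,"y":0,"z":-0.8}
    - {"fingers":8.5,"turn":0,"x":0,"y":0,"z":-1.5}
    - {"fingers":8.5,"turn":0,"x":0,"y":0,"z":-2}
    - {"fingers":8.5,"turn":0,"x":0,"y":0,"z":-2}
    - {"fingers":8.5,"turn":0,"x":0,"y":0,"z":-2}
    - {"fingers":8.5,"turn":0,"x":0,"y":0,"z":-2}
    - {"fingers":8.5,"turn":0,"x":0,"y":0,"z":0}

```text
clock: 7.0
position: [563.9, -123.8, 140.6]
ee_rot: [0.708, -0.707, 0.004, -0.003]
contact_force: [-0.1, -0.0, 0.4]
gripper_width: 84.9
```

```bash
python3 look.py 4 wrist side
python3 - <<'E'
from h import *
np.set_printoptions(precision=1,suppress=True)
for n in("wrist","side"):
    f=np.load(n+"4.npz");P=cloud(f["d"],f["K"],f["pose"]);T=P[(abs(P[...,0]-560)<45)&(abs(P[...,1]+124)<45)&(P[...,2]>55)&(P[...,2]<72)]
    print(n,(T.max(0)+T.min(0))/2,T.mean(0),np.ptp(T,0))
E
```

```text
7.05 [ 562.6 -123.6  138.4] [ 0.7 -0.7  0.  -0. ] [ 0.4  0.4 -0.7] 84.93860267646275
wrist [ 560.8 -124.2   59.6] [ 560.6 -125.2   61.1] [37.1 37.4  9.1]
side [ 561.8 -124.2   61.4] [ 561.3 -126.8   63.2] [36.7 37.8 12.8]
```

View pics/wrist4.png

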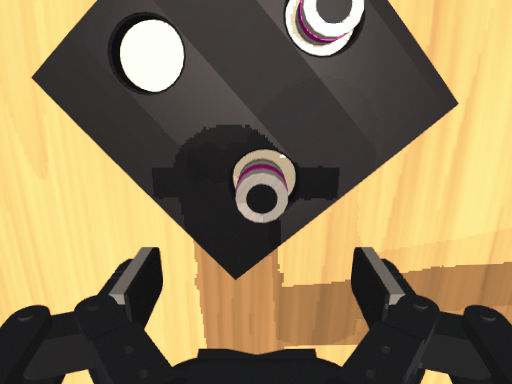

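The foot is seated at (561,-124), top at z≈62 as expected. Now going to foot B.

>>> servo_tool:
  rows:
    - {"fingers":8.5,"turn":0,"x":-1.5,"y":0.35,"z":0}
    - {"fingers":8.5,"turn":0,"x":-3,"y":0.75,"z":0}
    - {"fingers":8.5,"turn":0,"x":-3,"y":0.75,"z":0}
    - {"fingers":8.5,"turn":0,"x":-3,"y":0.75,"z":0}
    - {"fingers":8.5,"turn":0,"x":-3,"y":0.75,"z":0}
    - {"fingers":8.5,"turn":0,"x":-3,"y":0.75,"z":0}
    - {"fingers":8.5,"turn":0,"x":-3,"y":0.75,"z":0}
    - {"fingers":8.5,"turn":0,"x":-3,"y":0.75,"z":0}

```text
clock: 7.77
position: [503.7, 102.4, 134.2]
ee_rot: [-0.707, 0.707, 0.0, -0.001]
contact_force: [1.5, -0.9, 0.0]
gripper_width: 84.8
```

>>> servo_tool:
  rows:
    - {"fingers":8.5,"turn":0,"x":-3,"y":0.75,"z":0}
    - {"fingers":8.5,"turn":0,"x":-3,"y":0.75,"z":0}
    - {"fingers":8.5,"turn":0,"x":-3,"y":0.75,"z":0}
    - {"fingers":8.5,"turn":0,"x":-3,"y":0.75,"z":0}
    - {"fingers":8.5,"turn":0,"x":-3,"y":0.75,"z":0}
    - {"fingers":8.5,"turn":0,"x":-3,"y":0.6,"z":0.8}
    - {"fingers":8.5,"turn":0,"x":-2.6,"y":0.5,"z":1}
    - {"fingers":8.5,"turn":0,"x":0,"y":0,"z":1}
    - {"fingers":8.5,"turn":0,"x":0,"y":0,"z":0}
    - {"fingers":8.5,"turn":0,"x":0,"y":0,"z":0}

```text
clock: 8.6
position: [455.7, 306.3, 105.8]
ee_rot: [0.707, -0.707, 0.0, 0.002]
contact_force: [0.1, -0.5, 0.5]
gripper_width: 85.1
```

```bash
python3 look.py 5 wrist
python3 - <<'E'
from h import *
np.set_printoptions(precision=1,suppress=True)
for n in("wrist",):
    f=np.load(n+"5.npz");P=cloud(f["d"],f["K"],f["pose"]);T=P[(abs(P[...,0]-456)<45)&(abs(P[...,1]-307)<45)&(P[...,2]>44)&(P[...,2]<58)]
    print(n,(T.max(0)+T.min(0))/2,T.mean(0),np.ptp(T,0))
E
```

```text
8.6 [455.7 306.3 105.8] [ 0.7 -0.7  0.   0. ] [ 0.1 -0.5  0.5] 85.1149680836926
wrist [453.5 307.3  47.9] [453.6 306.   49.2] [36.8 38.   7.7]
```

View pics/wrist5.png

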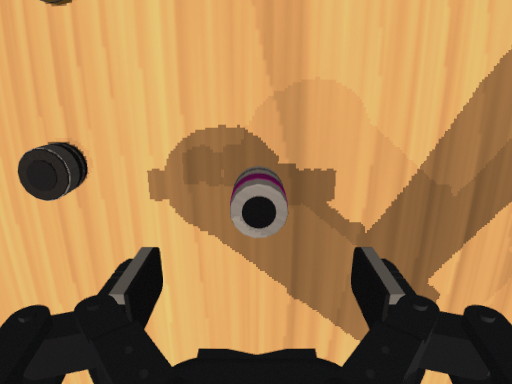

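Wrist: foot B's pad is at (259,212), centred. Descend and grip.

>>> servo_tool:
  rows:
    - {"fingers":8.5,"turn":0,"x":0,"y":0,"z":1.5}
    - {"fingers":8.5,"turn":0,"x":0,"y":0,"z":1.5}
    - {"fingers":8.5,"turn":0,"x":0,"y":0,"z":1.5}
    - {"fingers":8.5,"turn":0,"x":0,"y":0,"z":1.5}
    - {"fingers":8.5,"turn":0,"x":0,"y":0,"z":1.3}
    - {"fingers":8.5,"turn":0,"x":0,"y":0,"z":0.6}
    - {"fingers":8.5,"turn":0,"x":0,"y":0,"z":0.6}
    - {"fingers":8.5,"turn":0,"x":0,"y":0,"z":0.4}
    - {"fingers":8.5,"turn":0,"x":0,"y":0,"z":0}
    - {"fingers":8.5,"turn":0,"x":0,"y":0,"z":0}

```text
clock: 9.48
position: [456.9, 307.5, 18.8]
ee_rot: [-0.707, 0.707, -0.0, 0.0]
contact_force: [0.4, 0.3, -0.2]
gripper_width: 84.9
```

>>> servo_tool:
  rows:
    - {"fingers":3.0,"turn":0,"x":0,"y":0,"z":0}
    - {"fingers":3.0,"turn":0,"x":0,"y":0,"z":0}
    - {"fingers":3.0,"turn":0,"x":0,"y":0,"z":0}
    - {"fingers":3.0,"turn":0,"x":0,"y":0,"z":0}
    - {"fingers":3.0,"turn":0,"x":0,"y":0,"z":0}
    - {"fingers":3.0,"turn":0,"x":0,"y":0,"z":0}
    - {"fingers":3.0,"turn":0,"x":0,"y":0,"z":0}
    - {"fingers":3.0,"turn":0,"x":0,"y":0,"z":0}

```text
clock: 10.15
position: [456.8, 307.8, 18.9]
ee_rot: [0.707, -0.707, 0.0, -0.0]
contact_force: [-1.9, -0.0, 5.9]
gripper_width: 36.7
```

>>> servo_tool:
  rows:
    - {"fingers":3.0,"turn":0,"x":0,"y":0,"z":-0.5}
    - {"fingers":3.0,"turn":0,"x":0,"y":0,"z":-1.5}
    - {"fingers":3.0,"turn":0,"x":0,"y":0,"z":-2}
    - {"fingers":3.0,"turn":0,"x":0,"y":0,"z":-2}
    - {"fingers":3.0,"turn":0,"x":0,"y":0,"z":-2}
    - {"fingers":3.0,"turn":0,"x":0,"y":0,"z":-2}
    - {"fingers":3.0,"turn":0,"x":0,"y":0,"z":-2}
    - {"fingers":3.0,"turn":0,"x":0,"y":0,"z":-2}
    - {"fingers":3.0,"turn":0,"x":0,"y":0,"z":0}

```text
clock: 10.9
position: [458.2, 308.8, 162.1]
ee_rot: [0.707, -0.707, 0.0, -0.004]
contact_force: [-0.1, 0.3, -0.6]
gripper_width: 36.7
```

```bash
python3 look.py 6 wrist
```

```text
10.9 [458.2 308.8 162.1] [ 0.7 -0.7  0.  -0. ] [-0.1  0.3 -0.6] 36.73972898679871
```

View pics/wrist6.png

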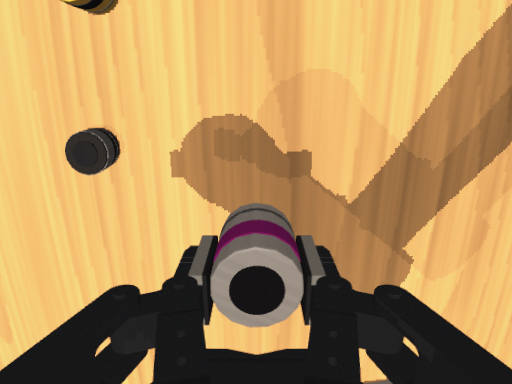

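Foot B is held upright. Moving to above pocket1.

>>> servo_tool:
  rows:
    - {"fingers":3.0,"turn":0,"x":1.4,"y":-0.55,"z":0}
    - {"fingers":3.0,"turn":0,"x":2.8,"y":-1,"z":0}
    - {"fingers":3.0,"turn":0,"x":2.8,"y":-1,"z":0}
    - {"fingers":3.0,"turn":0,"x":2.8,"y":-1,"z":0}
    - {"fingers":3.0,"turn":0,"x":2.8,"y":-1,"z":0}
    - {"fingers":3.0,"turn":0,"x":2.8,"y":-1,"z":0}
    - {"fingers":3.0,"turn":0,"x":2.8,"y":-1,"z":0}
    - {"fingers":3.0,"turn":0,"x":2.8,"y":-1,"z":0}
    - {"fingers":3.0,"turn":0,"x":2.8,"y":-1,"z":0}
    - {"fingers":3.0,"turn":0,"x":2.8,"y":-1,"z":0}

```text
clock: 11.78
position: [551.1, 39.7, 156.2]
ee_rot: [-0.707, 0.707, 0.001, -0.002]
contact_force: [0.1, -0.1, -1.6]
gripper_width: 36.6
```

>>> servo_tool:
  rows:
    - {"fingers":3.0,"turn":0,"x":2.8,"y":-1,"z":0}
    - {"fingers":3.0,"turn":0,"x":2.8,"y":-1,"z":0}
    - {"fingers":3.0,"turn":0,"x":2.8,"y":-1,"z":0}
    - {"fingers":3.0,"turn":0,"x":2.8,"y":-1,"z":0}
    - {"fingers":3.0,"turn":0,"x":2.8,"y":-1,"z":0}
    - {"fingers":3.0,"turn":0,"x":2.8,"y":-1,"z":0}
    - {"fingers":3.0,"turn":0,"x":2.8,"y":-1,"z":0}
    - {"fingers":3.0,"turn":0,"x":2.8,"y":-1,"z":0}
    - {"fingers":3.0,"turn":0,"x":2.8,"y":-1,"z":0}
    - {"fingers":3.0,"turn":0,"x":1.1,"y":-0.5,"z":0}

```text
clock: 12.62
position: [646.5, -224.8, 155.3]
ee_rot: [-0.706, 0.708, 0.001, -0.001]
contact_force: [-0.2, 0.3, -1.7]
gripper_width: 36.7
```

>>> servo_tool:
  rows:
    - {"fingers":3.0,"turn":0,"x":0,"y":0,"z":1}
    - {"fingers":3.0,"turn":0,"x":0,"y":0,"z":1.5}
    - {"fingers":3.0,"turn":0,"x":0,"y":0,"z":1.5}
    - {"fingers":3.0,"turn":0,"x":0,"y":0,"z":1.5}
    - {"fingers":3.0,"turn":0,"x":0,"y":0,"z":1.5}
    - {"fingers":3.0,"turn":0,"x":0,"y":0,"z":1}
    - {"fingers":3.0,"turn":0,"x":0,"y":0,"z":0.5}
    - {"fingers":3.0,"turn":0,"x":0,"y":0,"z":0}
    - {"fingers":3.0,"turn":0,"x":0,"y":0,"z":0}

```text
clock: 13.37
position: [647.1, -221.2, 73.2]
ee_rot: [0.707, -0.707, -0.0, 0.0]
contact_force: [0.3, -0.5, -1.5]
gripper_width: 36.7
```

```bash
python3 look.py 7 wrist side
```

```text
13.4167 [ 647.6 -221.4   74. ] [ 0.7 -0.7  0.  -0. ] [-0.4  0.6 -1.4] 36.449031880312205
```

View pics/wrist7.png

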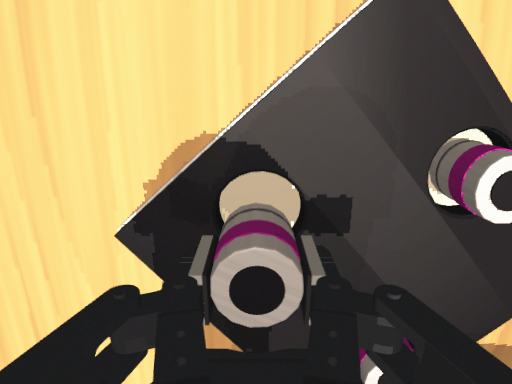

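View pics/side7.png

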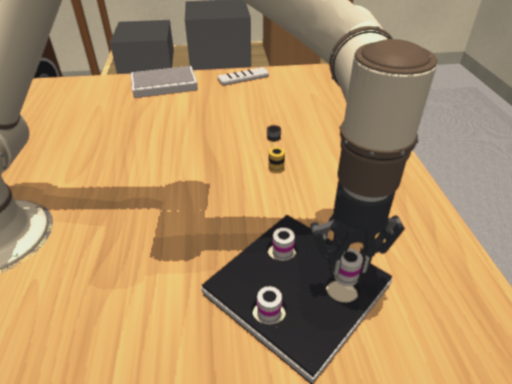

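The picture matches the first pocket (floor column ~260, foot 258). Lower, release, retreat.

>>> servo_tool:
  rows:
    - {"fingers":3.0,"turn":0,"x":0,"y":0,"z":0.8}
    - {"fingers":3.0,"turn":0,"x":0,"y":0,"z":0.8}
    - {"fingers":3.0,"turn":0,"x":0,"y":0,"z":0.7}
    - {"fingers":3.0,"turn":0,"x":0,"y":0,"z":0.6}
    - {"fingers":3.0,"turn":0,"x":0,"y":0,"z":0.5}
    - {"fingers":3.0,"turn":0,"x":0,"y":0,"z":0.4}
    - {"fingers":3.0,"turn":0,"x":0,"y":0,"z":0.3}
    - {"fingers":3.0,"turn":0,"x":0,"y":0,"z":0}
    - {"fingers":3.0,"turn":0,"x":0,"y":0,"z":0}

```text
clock: 14.22
position: [647.2, -221.6, 32.3]
ee_rot: [0.707, -0.707, 0.0, 0.0]
contact_force: [-0.1, -0.3, -1.2]
gripper_width: 36.5
```

>>> servo_tool:
  rows:
    - {"fingers":4.5,"turn":0,"x":0,"y":0,"z":0}
    - {"fingers":4.5,"turn":0,"x":0,"y":0,"z":0}
    - {"fingers":6.5,"turn":0,"x":0,"y":0,"z":0}
    - {"fingers":8.5,"turn":0,"x":0,"y":0,"z":0}
    - {"fingers":8.5,"turn":0,"x":0,"y":0,"z":0}
    - {"fingers":8.5,"turn":0,"x":0,"y":0,"z":0}
    - {"fingers":8.5,"turn":0,"x":0,"y":0,"z":0}
    - {"fingers":8.5,"turn":0,"x":0,"y":0,"z":0}

```text
clock: 14.88
position: [647.1, -221.6, 32.3]
ee_rot: [0.707, -0.707, 0.0, -0.0]
contact_force: [-0.3, -0.1, -0.9]
gripper_width: 85.1
```

>>> servo_tool:
  rows:
    - {"fingers":8.5,"turn":0,"x":0,"y":0,"z":-0.8}
    - {"fingers":8.5,"turn":0,"x":0,"y":0,"z":-1.5}
    - {"fingers":8.5,"turn":0,"x":0,"y":0,"z":-2}
    - {"fingers":8.5,"turn":0,"x":0,"y":0,"z":-2}
    - {"fingers":8.5,"turn":0,"x":0,"y":0,"z":-2}
    - {"fingers":8.5,"turn":0,"x":0,"y":0,"z":-2}
    - {"fingers":8.5,"turn":0,"x":0,"y":0,"z":-2}
    - {"fingers":8.5,"turn":0,"x":0,"y":0,"z":-1}
    - {"fingers":8.5,"turn":0,"x":0,"y":0,"z":0}
    - {"fingers":8.5,"turn":0,"x":0,"y":0,"z":0}

```text
clock: 15.72
position: [647.0, -221.4, 165.5]
ee_rot: [-0.707, 0.707, -0.0, 0.0]
contact_force: [-0.8, 1.3, -1.4]
gripper_width: 85.0
```

```bash
python3 look.py 8 wrist side scene
python3 - <<'E'
from h import *
np.set_printoptions(precision=1,suppress=True)
for n in("wrist","side","scene"):
    f=np.load(n+"8.npz");P=cloud(f["d"],f["K"],f["pose"])
    for nm,c,lo,hi in(("P0",(561,-124),55,72),("P1",(647,-221.5),55,72),("brass",(593.5,154.5),44,58),("rubber",(607,288),24,38)):
        T=P[(abs(P[...,0]-c[0])<40)&(abs(P[...,1]-c[1])<40)&(P[...,2]>lo)&(P[...,2]<hi)]
        if len(T)>30: print(n,nm,(T.max(0)+T.min(0))/2,"zmax",np.percentile(T[:,2],95),np.ptp(T,0))
E
```

```text
15.8167 [ 646.1 -221.3  163.6] [-0.7  0.7  0.  -0. ] [-0.6 -0.5  0.6] 84.97566261153477
wrist P0 [ 567.1 -123.7   59.3] zmax 62.5207883149061 [25.2 36.6  8.6]
wrist P1 [ 646.4 -222.3   59.5] zmax 62.69920532348236 [36.8 36.9  8.7]
side P0 [ 561.8 -123.2   61.3] zmax 65.92089159574647 [36.7 37.9 12.5]
side P1 [ 647.1 -221.7   60.3] zmax 64.67032979795283 [36.6 38.8 10.6]
side brass [593.4 154.   49.7] zmax 54.67122327871808 [36.2 38.7 11.3]
side rubber [605.9 288.   30. ] zmax 34.78625724184026 [36.3 42.1 11.8]
scene P0 [ 562.5 -123.2   59.4] zmax 62.86996179728055 [38.2 36.3  8.8]
scene P1 [ 649.4 -219.7   59.7] zmax 63.055121631030566 [36.9 36.1  9.2]
scene brass [594.1 154.4  48.5] zmax 51.06776745906142 [37.2 37.4  8.8]
scene rubber [607.6 288.1  28.4] zmax 31.251524280919416 [39.9 38.5  8.3]
```

View pics/wrist8.png

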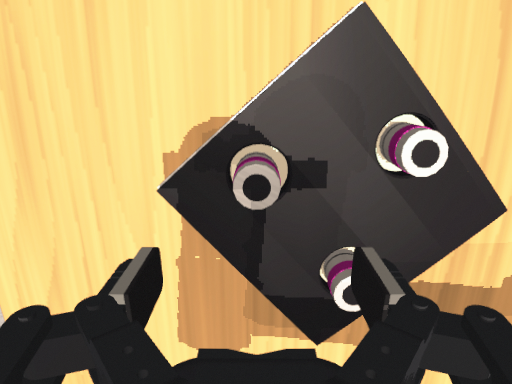

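View pics/side8.png

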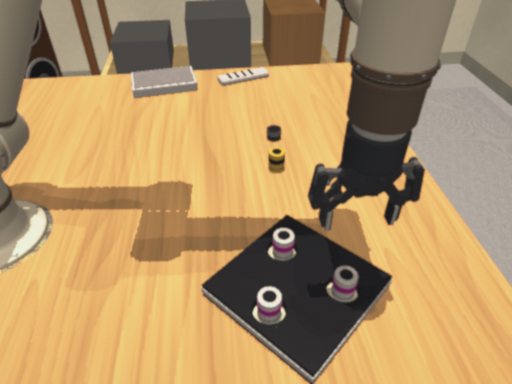

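Both feet stand upright in their pockets, with tops at about 62 mm. The gripper is clear and the bystanders haven't moved. Handing in.

```bash
python3 -c "
from bench import arm
print(arm.job_done())"
```

```text
the job is handed in; nothing more can be done
None
```

Both silver, purple-banded feet are in the two empty pockets, one in each, and I handed the job in at about 16 s; no verdict was reported.

- **Position:** in the last pictures the feet stand at about (561.5, -123.5) and (647, -221.5) mm. Each is within about 3 mm of its measured pocket centre (limit 12 mm).
- **Height and tilt:** the tops read about 62.5 mm in the wrist and scene views, against 62 mm for a foot on the pocket floor. Both look upright, though I did not measure the tilt.
- **Bystanders:** the brass and rubber feet are within about 1 mm of where they started.
- **Robot:** the open gripper was well clear of everything, with the tool point about 165 mm above the table.

**Disagreements:** the side camera reads about 2–3 mm high everywhere, including the table. The scene camera puts the second foot about 2 mm away from where the other two views do. The wrist view of the first foot was partly hidden by a finger, so I ignored that reading. No other checks failed.

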